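# Unclip the control unit's cover and lay it in the tray

### The arm

A 6-joint arm with a two-finger parallel gripper is mounted at the origin on the work surface. World frame = base frame: x ahead of the robot, y to its left, z up, the work surface at z = 0. Lengths are in mm, angles in rad, forces in N, time in s.
With the tool pointing down it reaches from about 325 to 850 mm from the base axis. Payload 15.5 kg.
Tool frame: the origin (TCP) lies at the centre of the arm's flange, where the gripper is bolted on; the fingertips stand 191 mm ahead of it and the grasp point (between the pads) lies 172 mm ahead of it; x points along the fingers, z is the direction in which the jaws open and shut, and the axes are right-handed (so a half turn about x gives the same grasp; the last joint's range is limited). The gripper opens to 91 mm and grips with 3 to 60 N. Pads are 32 mm wide; open, the fingers measure 118 mm over their backs; the gripper's body (76 mm by 178 mm) begins 60 mm behind the grasp point.
Start: joints at [-1.246, 0.494, 1.345, -0, 1.302, -0.096], TCP at [254.738, -570.734, 404.715] pointing down, gripper open.
Joint ranges: [-2.91, 2.91], [-0.82, 2.16], [0.22, 2.67], [-1.22, 4.37], [0.12, 2.79], [-3.08, 3.08]. Speed limits (rad/s): [1.89, 1.89, 2.57, 3.01, 3.01, 3.01].

### API

Orientations are given as [roll, pitch, yaw] about the fixed x, y, z axes, in that order (R = Rz(yaw) Ry(pitch) Rx(roll)).
In Python, from bench import arm, viewer, order gives the robot as it stands.
- The arm moves only by the tool drive_tool, never from a script. Its arguments are lists of equal length, an entry for each row: "delta_pos": the shift along the tool's x, y, z in m, a list of three; "twist": the turn about the tool's x in degrees; "grip": the closure, from 0 (fully open) to 1 (shut). In form: {"delta_pos": [[dx, dy, dz], ...], "twist": [twist, ...], "grip": [grip, ...]}. A call has 1 to 8 rows; each row shifts and turns the commanded pose from where the row before left it, along the tool's axes as they then stand; what a row does not reach is not made up. A row lasts 1/10 s, in which the tool goes at most 50 mm and 8.59 degrees, less where a joint would pass 70% of its speed; a pose out of reach is approached as far as the arm can. A call with a gripper value outside its range is refused whole. The fingers move at their own pace and stop on an object; "squeeze" is the grip in N (left out, the last holds). Time passes only in rows, so rows that do not move let the fingers close. It gives the time, the measured TCP pose, the force and the opening at its end, in the units of the state.
- arm.get_obs(): the state, without advancing time (a new reading comes with each control period).
- viewer.read_camera(name): name is "scene" or "top" or "wrist"; returns a dict with "color" (420x560x3 uint8, blue, green, red), "vfov" (degrees; the focal length in pixels is half the picture's height over the tangent of half this angle, whatever the lens; pixels are square), "cx", "cy" (the principal point, pixels), "D" ([k1, k2, p1, p2, k3] as OpenCV has them; the pictures are not rectified), "rvec" (rotation vector, rad) and "tvec" (3), from world to camera coordinates, as OpenCV has them. Camera axes: x right, y down, z forward; pixel columns grow to the right and rows downward; lengths in mm; the calibration is good to about 2 mm. A picture is of the moment at which its call begins. There is no depth.
- order.close_job(): hands the job in, once; it reports no verdict.
Trained networks look in the newest picture that a camera, given by its name, has taken for a name from the list of things; names that differ only in an ending like _2 or _b are one class to them, and where a whole thing is asked for, a point or a joint stands for the part that bears it (a point fixed in the world has none). Each returns a list of dicts, best first, with "conf" (0 to 1); they miss things now and then, are a little off and sometimes report something else, mostly with a low value. They report only what shows in the picture. A call takes as long as a camera call. They do not tell look-alikes from the thing itself.
- viewer.search_frame(camera, thing): "position" ([x, y, z] in mm, in world coordinates, good to about 4 mm: the middle of the surface that is visible of it).
- viewer.trace(camera, thing): "region" (420x560 bool, what is visible of it).
The state is a dict: "time_s": time; "qpos": joint angles; "qd": joint speeds; "joint_torque": joint torques, N m; "tcp_pos": TCP position; "eef_rot": TCP orientation; "wrist_force": force on the tool from outside, world axes, zero at the start; "ft_torque": the same for the moment, N m; "gripper_width": opening from 0.0 (shut) to 1.0 (fully open).
Only numpy, scipy, OpenCV 4.12 (cv2) and the standard library are available. Lean on these libraries where they do the work, as an engineer would, in place of code of your own. Each camera call takes 0.05 s, during which the arm holds its last target. There are 200 camera calls.

### The job

Take the clip-on cover off the clamped control unit: press its two upright side tabs together so that its hooks let go, lift it straight off, and set it down in the empty tray, lying flat inside with its tabs upward, let go so that the tabs have sprung back out. Set it down, do not drop it, and leave the screwdriver, brush, meter and heat sink where they are.

Things in the scene. Friction and masses are not known exactly. Their poses are not given: they have to be found in the camera images.
- unit: The unit to open: open-topped black housing, 170 mm (its x) by 96 mm (y), fixed and clamped on an aluminium plate 210 x 120 x 12 mm. Origin at the centre of the plate's underside, on the bench, z up. The housing's rim is at z = 74 mm; a lip inside both long walls holds the cover's hooks. The fitted cover's origin is 54 mm above this one, axes alike, with 1 to 2 mm of side and lift play.
- cover: The unit's clip-on cover: grey plate 166 mm (x) by 92 mm (y), 5 mm thick, skirt 20 mm deep below, 0.13 to 0.25 kg. Origin at its centre at the skirt's foot (on which it stands), z up; plate top at z = 25 mm. Two upright grey finger tabs stand out of slots at mid-length, facing each other across y. Once both hooks are free it lifts straight up and can be carried by the tabs in the same grasp.
- tab_a (a joint): The tab on the cover's +y side: how far it is pressed in, towards the other tab: 0 (rest) to 0.009 m (stop). Sprung: 1.6 N to start, 5 N at 4.5 mm, 9 N at the stop; springs back when let go. Its hook is free of the lip from 3 to 5 mm on, by the side play, so press both tabs close to their stops and keep them pressed while lifting; 20 to 30 N of grip is good.
- tab_b (a joint): The same for the tab on the cover's -y side, pressed towards +y.
- tab_a_pad (a point): Point on the outer face of the +y tab, mid-length, 45 mm above the cover's origin, moving with the tab. Each tab is 40 mm long (x), 6 mm thick, top 57 mm above the cover's origin (32 mm above the plate). The outer faces are 64 mm apart at rest, 46 mm when both are fully in.
- tab_b_pad (a point): The same point on the -y tab.
- tray: The empty black tray: fixed, open, 230 mm (x) by 170 mm (y), 30 mm high, walls and floor 4 mm thick (inside 222 x 162 mm). Origin at the centre of its underside, on the bench, so its floor is at z = 4 mm.
- screwed_unit: Another unit, not to be opened: black box 150 x 92 mm, 68 mm high, with a flat grey lid held by four screws and no tabs. Fixed. Origin at the centre of its underside. The screwdriver lies on it (highest point under 110 mm).
- screwdriver: Bystander: screwdriver lying on top of the screwed-down unit. Origin at its underside. Not needed.
- meter: Bystander: yellow hand-held meter lying on its back, 130 x 75 x 40 mm. Origin at its underside. Not needed.
- brush: Bystander: small brush lying in front of the robot, across its x axis, at y 0.14 to 0.21 m. Origin at its underside. Not needed.
- heat_sink: Bystander: aluminium finned heat sink, 70 x 70 x 30 mm. Origin at its underside. Not needed.
There are look-alikes about, which are no part of the job. What is shaped like the cover but red is not meant.

How it is judged (in metres and radians):
On the way, in this order (a step that is already met when the one before it is completed fails the run):
1. both tabs are pressed in by more than 4 mm together, with the cover still on the unit (value of joint each of tab_a, tab_b above 0.004 m and z of cover in the frame of unit below 0.062 m), for 0.05 s.
2. the cover has been lifted off the unit, at least 25 mm above its place (z of cover in the frame of unit above 0.079 m), for 0.1 s.
At the end, for the whole second after the job is handed in: The cover lies in the tray at rest: its origin within 40 mm (tray x) and 45 mm (tray y) of the tray's centre line and less than 10 mm above the tray's underside (standing on the floor at 4 mm), tilted less than 0.08 rad, tabs up, and both tabs sprung back to within 2 mm of rest (x of cover in the frame of tray between -0.04 and 0.04 m and y of cover in the frame of tray between -0.045 and 0.045 m and z of cover in the frame of tray below 0.01 m and angle between cover's own z axis and vertical below 0.08 rad and linear speed of cover below 0.02 m/s and value of joint each of tab_a, tab_b below 0.002 m); the robot touches nothing.
It fails at once if the cover is dropped: it falls faster than 0.75 m/s (some 30 mm of free fall) with no finger on it (linear speed of cover above 0.75 m/s and contact force between the fingers and cover below 0.1 N).
It fails at once if the screwdriver, brush, meter or heat sink is moved by more than 30 mm (distance of any of screwdriver, meter, brush, heat_sink from where it was at the start of the episode above 0.03 m).
It also fails if it takes over 46 s, if anything falls off the work surface, if the arm or the gripper's body presses on something with over 40 N, if the wrist force passes 120 N, or if a joint passes its speed limit or range.

## Working session

There is one attempt and no reset: what is moved stays moved. The work goes in short steps, Python scripts to look and compute and a tool call to move; the robot and the scene stay as the last step left them, time stands still between calls to the robot, and variables do not carry over. Pictures are saved under pics/ and viewed, about 8 in all and at most 12, crops included, and the job is handed in when it is done.

Besides the shell and the picture viewer there is one more tool, called by a JSON object that holds its "fn" and its "kwargs", one argument or row to a line. drive_tool: Moves the arm, as the interface text tells. Its arguments: {"type":"object","properties":{"delta_pos":{"type":"array","items":{"type":"array","items":{"type":"number"}}},"twist":{"type":"array","items":{"type":"number"}},"grip":{"type":"array","items":{"type":"number"}},"squeeze":{"type":"number"}},"required":["delta_pos","twist","grip"]}

```bash
mkdir -p pics; cat > h.py <<'E'
import numpy as np, cv2
from bench import arm, viewer, order
def cam(n):
    c=viewer.read_camera(n); im=np.asarray(c["color"],np.uint8)
    f=im.shape[0]/2/np.tan(np.radians(c["vfov"])/2)
    K=np.array([[f,0,c["cx"]],[0,f,c["cy"]],[0,0,1.]])
    return im,K,np.array(c["D"],float),np.array(c["rvec"],float),np.array(c["tvec"],float)
def proj(C,P): return cv2.projectPoints(np.array(P,float).reshape(-1,1,3),C[3],C[4],C[1],C[2])[0].reshape(-1,2)
def back(C,uv,z):
    n=cv2.undistortPoints(np.array(uv,float).reshape(-1,1,2),C[1],C[2]).reshape(-1,2)
    R=cv2.Rodrigues(C[3])[0]; o=-R.T@C[4].ravel()
    d=np.c_[n,np.ones(len(n))]@R
    return o+d*((z-o[2])/d[:,2])[:,None]
E
python3 - <<'E'
from h import *
for n in("top","scene"):
    C=cam(n); cv2.imwrite(f"pics/{n}0.png",cv2.resize(C[0],None,fx=1.42,fy=1.42,interpolation=cv2.INTER_CUBIC))
    for t in("cover","unit","tray","tab_a_pad","screwed_unit"):
        print(n,t,[(np.round(d["position"]),round(d["conf"],2)) for d in viewer.search_frame(n,t)])
print(arm.get_obs())
E
```

```text
top cover [(array([349., 351.,  24.]), 0.9), (array([607., 256.,  80.]), 0.8), (array([ 387., -143.,   24.]), 0.45), (array([ 569., -530.,   28.]), 0.36)]
top unit [(array([551., 220.,  15.]), 0.8)]
top tray [(array([586.,  18.,   2.]), 0.94)]
top tab_a_pad [(array([615., 280., 101.]), 0.59)]
top screwed_unit [(array([ 594., -266.,   68.]), 0.83), (array([307., 205.,  17.]), 0.23)]
scene cover [(array([616., 245.,  79.]), 0.81), (array([ 335., -146.,   24.]), 0.72), (array([362., 336.,  20.]), 0.64)]
scene unit [(array([631., 209.,  28.]), 0.76)]
scene tray [(array([582.,  26.,   5.]), 0.71), (array([620., 281.,  94.]), 0.52)]
scene tab_a_pad [(array([ 311., -171.,   45.]), 0.6), (array([618., 283.,  91.]), 0.57), (array([580.,  25.,   4.]), 0.29)]
scene screwed_unit [(array([615., 282.,  96.]), 0.44)]
{'time_s': 0.6, 'qpos': array([-1.24649334e+00,  4.93612234e-01,  1.34549527e+00, -6.63497441e-06,
        1.30250457e+00, -9.55048650e-02]), 'qd': array([ 1.46252018e-03, -2.35947645e-04, -1.21370566e-03, -5.31285236e-04,
       -3.77526610e-05, -1.20927736e-03]), 'joint_torque': array([ 6.18281538e-04, -8.78329825e+01, -3.82137680e+01,  7.06076506e-02,
        4.41892887e-02,  4.17026712e-06]), 'tcp_pos': array([ 254.74149523, -570.73488564,  404.7089608 ]), 'eef_rot': array([-2.91881947,  1.57077588,  2.21337913]), 'wrist_force': array([ 0.42199255, -0.09979382,  0.04771246]), 'ft_torque': array([0.07708153, 0.05668835, 0.01377832]), 'gripper_width': 0.9985602795614051}
```

View pics/top0.png

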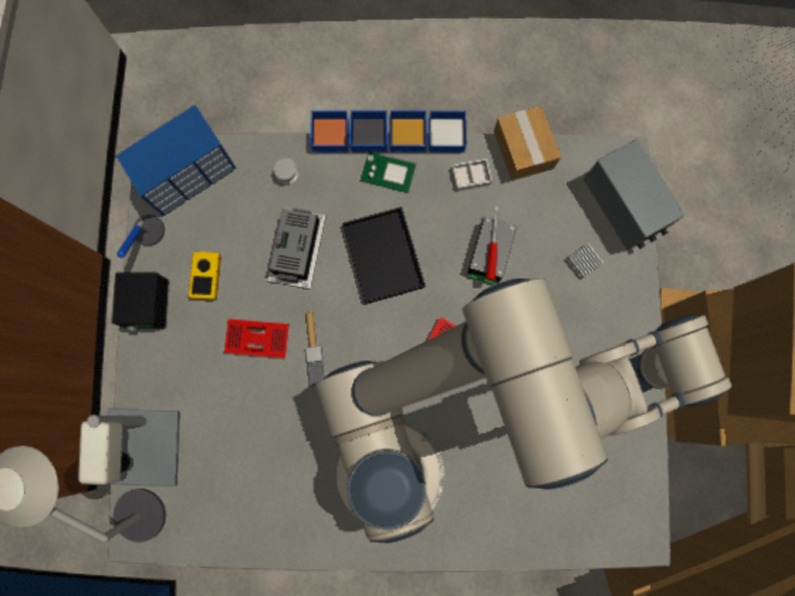

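View pics/scene0.png

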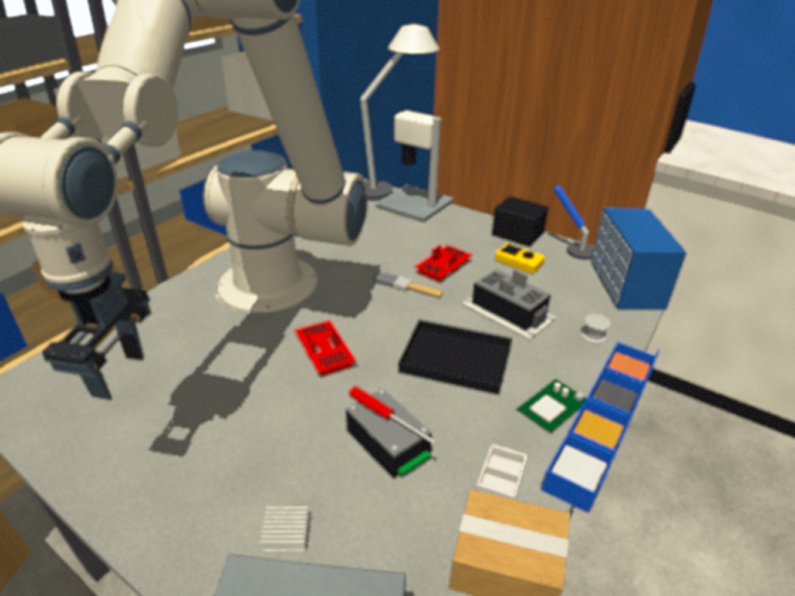

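The pictures show four things that could be taken for the cover. They are the grey cover on the black unit at top (295,245), the red look-alikes at (257,338) and (442,328), and the screwed unit at (493,250). I choose the grey one with upright tabs at (295,245). I'll check it in a close crop, with edges measured from trace masks.

```bash
python3 - <<'E'
from h import *
ims=[]
C=cam("top")
for n,zz in(("tray",30),("unit",12),("cover",79)):
    for i,d in enumerate(viewer.trace("top",n)[:3]):
        m=d["region"].astype(np.uint8); ct=max(cv2.findContours(m,0,1)[0],key=cv2.contourArea)
        P=back(C,ct.reshape(-1,2).astype(float),zz)[:,:2].astype(np.float32)
        print(n,round(d["conf"],2),m.sum(),cv2.minAreaRect(ct)[0],cv2.minAreaRect(P))
np.save("top.npy",C[0])
a=cv2.resize(C[0][140:215,175:305],None,fx=6,fy=6,interpolation=cv2.INTER_CUBIC)
cv2.imwrite("pics/crop1.png",a)
E
```

```text
tray 0.83 2715 (269.6921691894531, 179.5942840576172) ((582.65234375, 16.589828491210938), (241.282470703125, 176.76844787597656), 16.470834732055664)
unit 0.73 572 (208.7613525390625, 174.16075134277344) ((606.2716674804688, 253.07408142089844), (120.5011978149414, 211.89756774902344), 80.67037963867188)
cover 0.92 1069 (205.73532104492188, 169.55882263183594) ((607.7725219726562, 255.1290283203125), (95.44465637207031, 170.5894317626953), 78.49268341064453)
cover 0.72 1001 (180.1039581298828, 237.96038818359375) ((348.7100524902344, 342.6694030761719), (161.3429718017578, 89.68431854248047), 84.73038482666016)
cover 0.67 120 (309.3600158691406, 232.52001953125) ((373.9392395019531, -129.3523712158203), (33.585052490234375, 67.51054382324219), 45.131103515625)
```

View pics/crop1.png

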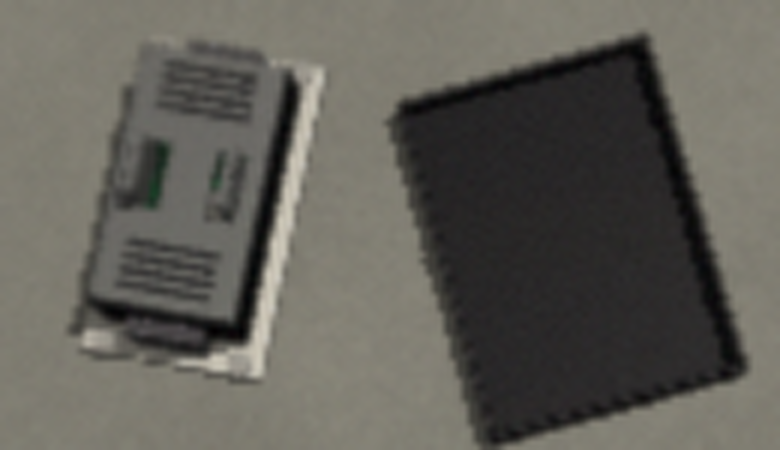

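The crop confirms it: a grey plate with two upright tabs at crop (135,178) and (228,185), on the black housing on its aluminium plate. The empty tray is to its right. Next I plan the approach.

```bash
cat >> h.py <<'E'
from scipy.spatial.transform import Rotation as Ro
def plan(xyz,yaw):  # desired TCP, jaw axis = +-y of frame with yaw (deg)
    o=arm.get_obs(); R=Ro.from_euler("xyz",o["eef_rot"]).as_matrix(); p=np.array(o["tcp_pos"])
    dl=R.T@(np.array(xyz)-p)/1000
    zt=np.degrees(np.arctan2(R[1,2],R[0,2])); 
    w=[(yaw+90-zt+180*k+270)%360-180+0 for k in(0,)]
    d=(yaw+90-zt+90)%180-90   # world-z turn needed
    print("t",o["time_s"],"p",p.round(2),"tool x",R[:,0].round(4),"jaw deg",zt.round(2),"q6",o["qpos"][5].round(3),"w",o["gripper_width"],"F",o["wrist_force"].round(1))
    print("delta tool m",dl.round(4),"dist",np.linalg.norm(dl).round(4),"twist deg",round(-d,2),"alt",round(-d+(180 if d>0 else -180),1))
E
python3 - <<'E'
from h import *
plan([606,254,400],-10)
E
```

```text
t 0.8 p [ 254.75 -570.73  404.71] tool x [-0.  0. -1.] jaw deg -65.95 q6 -0.095 w 1.0016044804930662 F [ 0.5  0.8 -0.2]
delta tool m [ 0.0047  0.6569 -0.61  ] dist 0.8964 twist deg 34.05 alt -145.9
```

{"fn": "drive_tool", "kwargs": {
  "delta_pos": [
    [0, 0.0274, -0.0254],
    [0, 0.0274, -0.0254],
    [0, 0.0274, -0.0254],
    [0, 0.0274, -0.0254],
    [0, 0.0274, -0.0254],
    [0, 0.0274, -0.0254],
    [0, 0.0274, -0.0254],
    [0, 0.0274, -0.0254]
  ],
  "twist": [0, 0, 0, 0, 0, 0, 0, 0],
  "grip": [0, 0, 0, 0, 0, 0, 0, 0]
}}

```text
time_s: 1.6
tcp_pos: [372.4, -294.4, 404.9]
eef_rot: [0.444, 1.57, -0.708]
wrist_force: [-0.2, 0.6, 0.2]
gripper_width: 1.0
```

{"fn": "drive_tool", "kwargs": {
  "delta_pos": [
    [0, 0.0274, -0.0254],
    [0, 0.0274, -0.0254],
    [0, 0.0274, -0.0254],
    [0, 0.0274, -0.0254],
    [0, 0.0274, -0.0254],
    [0, 0.0274, -0.0254],
    [0, 0.0274, -0.0254],
    [0, 0.0274, -0.0254]
  ],
  "twist": [0, 0, 0, 0, 0, 0, 0, 0],
  "grip": [0, 0, 0, 0, 0, 0, 0, 0]
}}

```text
time_s: 2.4
tcp_pos: [489.8, -19.4, 404.9]
eef_rot: [0.957, 1.57, -0.194]
wrist_force: [0.1, -0.5, -0.5]
gripper_width: 1.0
```

{"fn": "drive_tool", "kwargs": {
  "delta_pos": [
    [0, 0.0274, -0.0254],
    [0, 0.0274, -0.0254],
    [0, 0.0274, -0.0254],
    [0, 0.0274, -0.0254],
    [0, 0.0274, -0.0254],
    [0, 0.0274, -0.0254],
    [0, 0.0274, -0.0254],
    [0, 0.0274, -0.0254]
  ],
  "twist": [0, 0, 0, 0, 0, 0, 0, 0],
  "grip": [0, 0, 0, 0, 0, 0, 0, 0]
}}

```text
time_s: 3.2
tcp_pos: [607.1, 255.5, 404.7]
eef_rot: [0.971, 1.571, -0.18]
wrist_force: [0.3, -1.0, -0.0]
gripper_width: 1.002
```

{"fn": "drive_tool", "kwargs": {
  "delta_pos": [
    [0, 0, 0],
    [0, 0, 0],
    [0, 0, 0],
    [0, 0, 0],
    [0, 0, 0],
    [0, 0, 0],
    [0, 0, 0]
  ],
  "twist": [6, 6, 6, 6, 6, 4, 0],
  "grip": [0, 0, 0, 0, 0, 0, 0]
}}

```text
time_s: 3.9
tcp_pos: [606.8, 253.9, 404.7]
eef_rot: [-0.852, 1.571, -2.598]
wrist_force: [0.1, -0.5, -0.1]
gripper_width: 1.0
```

```bash
python3 - <<'E'
from h import *
plan([606,254,400],-10)
C=cam("wrist")
for t in("cover","tab_a_pad"):
    print(t,[(np.round(d["position"],1),round(d["conf"],2)) for d in viewer.search_frame("wrist",t)])
cv2.imwrite("pics/w1.png",C[0])
import pickle; pickle.dump(C,open("w1.pkl","wb"))
E
```

```text
t 3.9 p [606.78 253.95 404.69] tool x [-0. -0. -1.] jaw deg -100.02 q6 2.051 w 0.9998275049723959 F [ 0.1 -0.5 -0.1]
delta tool m [ 0.0047 -0.0008  0.0001] dist 0.0048 twist deg -0.02 alt 180.0
cover [(array([393.7, 356.1,  23.2]), 0.92), (array([616. , 253.5,  75.2]), 0.6)]
tab_a_pad [(array([576.2, 484.8,  34.9]), 0.73), (array([617.4, 283.4, 111.2]), 0.59)]
```

View pics/w1.png

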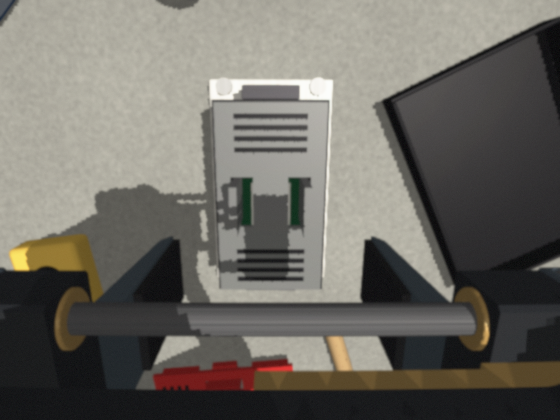

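```bash
python3 - <<'E'
from h import *
import pickle
C=pickle.load(open("w1.pkl","rb"))
P=back(C,[(213,101),(329,101),(322,289),(219,289)],79)
print("plate",P.round(1),P.mean(0).round(1))
print("alu", back(C,[(209,81),(333,81)],12).round(1))
e=P[[0,1]].mean(0)-P[[2,3]].mean(0);print("yaw",np.degrees(np.arctan2(e[1],e[0])),np.linalg.norm(e), "w",np.linalg.norm(P[0]-P[1]),np.linalg.norm(P[2]-P[3]))
# predicted model overlays
c=np.array([606.3,253.5]);
for yaw in(-10,): 
    a=np.radians(yaw);ux=np.array([np.cos(a),np.sin(a)]);uy=np.array([-ux[1],ux[0]])
    im=C[0].copy()
    def q(x,y,z): return [*(c+x*ux+y*uy),z]
    for L,col in(([q(83,46,79),q(83,-46,79),q(-83,-46,79),q(-83,46,79)],(0,0,255)),([q(20,32,111),q(20,26,111),q(-20,26,111),q(-20,32,111)],(0,255,0)),([q(20,-32,111),q(20,-26,111),q(-20,-26,111),q(-20,-32,111)],(0,255,0)),([q(105,60,12),q(105,-60,12),q(-105,-60,12),q(-105,60,12)],(255,0,0))):
        cv2.polylines(im,[(proj(C,L)*8).round().astype(int)],True,col,1,cv2.LINE_AA,3)
cv2.imwrite("pics/ov1.png",cv2.resize(im[60:310,170:370],None,fx=2.4,fy=2.4,interpolation=cv2.INTER_CUBIC))
E
```

```text
plate [[696.4 286.   79. ]
 [680.3 194.8  79. ]
 [516.4 223.   79. ]
 [532.9 316.7  79. ]] [606.5 255.1  79. ]
alu [[717.8 295.9  12. ]
 [697.1 178.6  12. ]]
yaw -10.201894297666902 166.33790340630142 w 92.6437554147731 95.17655561929632
```

View pics/ov1.png

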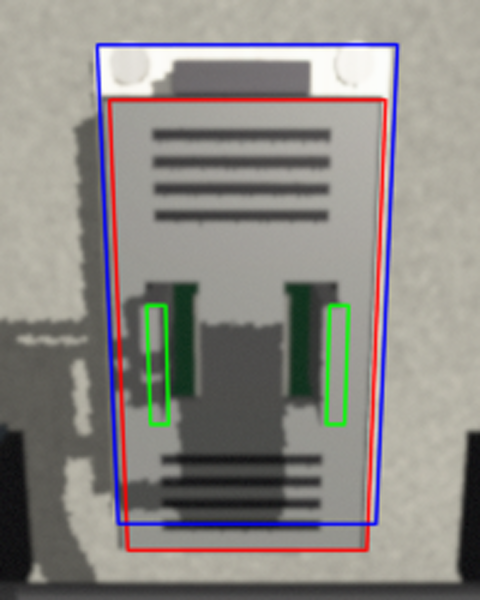

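{"fn": "drive_tool", "kwargs": {
  "delta_pos": [
    [0.03, -0.0005, -0.001],
    [0.03, 0, 0],
    [0.03, 0, 0],
    [0.02, 0, 0],
    [0.012, 0, 0],
    [0.0077, 0, 0],
    [0, 0, 0]
  ],
  "twist": [0.2, 0, 0, 0, 0, 0, 0],
  "grip": [0, 0, 0, 0, 0, 0, 0]
}}

```text
time_s: 4.75
tcp_pos: [606.5, 255.0, 274.7]
eef_rot: [-1.077, 1.57, -2.824]
wrist_force: [0.4, -0.0, 0.2]
gripper_width: 1.003
```

{"fn": "drive_tool", "kwargs": {
  "delta_pos": [
    [0, 0, 0],
    [0, 0, 0],
    [0, 0, 0],
    [0, 0, 0],
    [0, 0, 0],
    [0, 0, 0],
    [0, 0, 0],
    [0, 0, 0]
  ],
  "twist": [0, 0, 0, 0, 0, 0, 0, 0],
  "grip": [0.3, 0.3, 0.5, 0.6, 0.8, 1, 1, 1],
  "squeeze": 25
}}

```text
time_s: 5.55
tcp_pos: [606.6, 255.1, 276.0]
eef_rot: [2.112, 1.57, 0.364]
wrist_force: [-2.5, 0.6, 10.0]
gripper_width: 0.485
```

```bash
python3 - <<'E'
from h import *
plan([606.5,255,275],-10.2)
C=cam("wrist")
cv2.imwrite("pics/w2.png",C[0])
E
```

```text
t 5.55 p [606.6  255.1  275.96] tool x [ 1.1e-03  4.0e-04 -1.0e+00] jaw deg -100.15 q6 2.055 w 0.4847682167882626 F [-2.5  0.6 10. ]
delta tool m [ 0.001  -0.0001  0.0001] dist 0.001 twist deg 0.05 alt -179.9
```

View pics/w2.png

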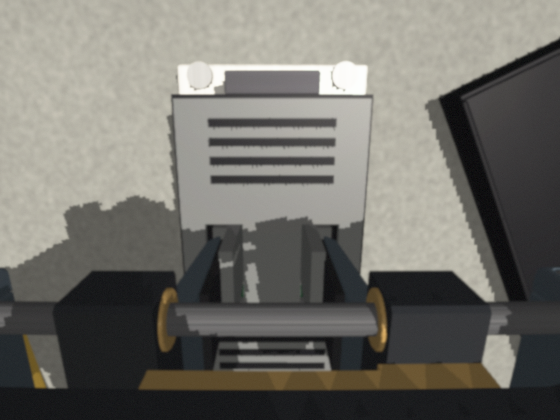

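The jaws stand at 44 mm with both tabs between them, at (232,265) and (312,265), so both tabs are close to their stops. I'll lift slowly first and check.

{"fn": "drive_tool", "kwargs": {
  "delta_pos": [
    [0, 0, 0],
    [-0.002, 0, 0],
    [-0.003, 0, 0],
    [-0.005, 0, 0],
    [-0.01, 0, 0],
    [-0.01, 0, 0],
    [0, 0, 0]
  ],
  "twist": [0, 0, 0, 0, 0, 0, 0],
  "grip": [1, 1, 1, 1, 1, 1, 1],
  "squeeze": 28
}}

```text
time_s: 6.3
tcp_pos: [606.9, 255.2, 307.0]
eef_rot: [2.064, 1.568, 0.317]
wrist_force: [-0.9, -0.1, -0.7]
gripper_width: 0.482
```

{"fn": "drive_tool", "kwargs": {
  "delta_pos": [
    [-0.015, 0, 0],
    [-0.02, 0, 0],
    [-0.02, 0, 0],
    [-0.015, 0, 0],
    [0, 0, 0]
  ],
  "twist": [0, 0, 0, 0, 0],
  "grip": [1, 1, 1, 1, 1]
}}

```text
time_s: 6.8
tcp_pos: [606.8, 255.2, 377.1]
eef_rot: [2.06, 1.567, 0.312]
wrist_force: [0.9, 1.6, -2.2]
gripper_width: 0.48
```

```bash
python3 - <<'E'
from h import *
plan([582.6,16.8,380],16.5)
C=cam("wrist"); S=cam("scene")
print([(np.round(d["position"]),round(d["conf"],2)) for d in viewer.search_frame("scene","cover")])
# tray from wrist unavailable maybe; from scene
for d in viewer.trace("scene","tray")[:1]:
    m=d["region"].astype(np.uint8); ct=max(cv2.findContours(m,0,1)[0],key=cv2.contourArea)
    print("tray scene",cv2.minAreaRect(back(S,ct.reshape(-1,2),30)[:,:2].astype(np.float32)))
s=cv2.resize(S[0][130:260,240:420],(560,404))
cv2.imwrite("pics/b3.png",cv2.resize(np.hstack([C[0][:404],s]),(800,289)))
E
```

```text
t 6.8 p [606.84 255.17 377.13] tool x [ 0.0035  0.0011 -1.    ] jaw deg -100.15 q6 2.055 w 0.4798179309423199 F [ 0.9  1.6 -2.2]
delta tool m [-0.0032  0.0181  0.2389] dist 0.2396 twist deg -26.65 alt 153.4
[(array([ 334., -147.,   25.]), 0.88), (array([360., 335.,  22.]), 0.69)]
tray scene ((592.0564575195312, -0.017364501953125), (230.46820068359375, 198.6866455078125), 17.078994750976562)
```

View pics/b3.png

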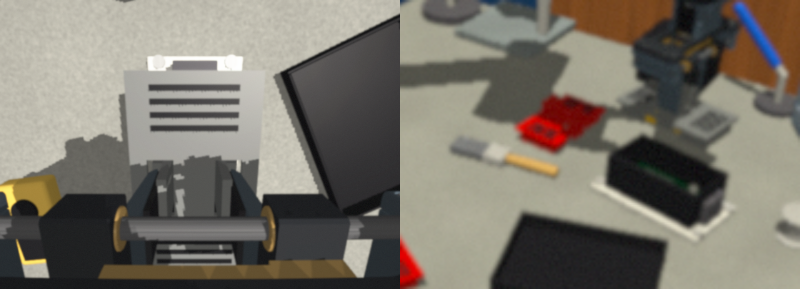

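The cover hangs from the jaws at left (200,115) and the housing at right (665,185) is open. Now I'll carry it to a point over the tray.

{"fn": "drive_tool", "kwargs": {
  "delta_pos": [
    [0, 0.0012, 0.015],
    [0, 0.0023, 0.03],
    [0, 0.0026, 0.035],
    [0, 0.003, 0.04],
    [0, 0.003, 0.04],
    [0, 0.0026, 0.035],
    [0, 0.0022, 0.029],
    [0, 0.0012, 0.015]
  ],
  "twist": [0, 0, 0, 0, 0, 0, 0, 0],
  "grip": [1, 1, 1, 1, 1, 1, 1, 1]
}}

```text
time_s: 7.8
tcp_pos: [581.5, 13.9, 374.5]
eef_rot: [-1.022, 1.57, -2.772]
wrist_force: [-0.1, 0.2, -0.7]
gripper_width: 0.48
```

{"fn": "drive_tool", "kwargs": {
  "delta_pos": [
    [0, 0, 0],
    [0, 0, 0],
    [0, 0, 0],
    [0, 0, 0],
    [0, 0, 0],
    [0, 0, 0],
    [0, 0, 0]
  ],
  "twist": [-3, -5, -6, -6, -4, -2.7, 0],
  "grip": [1, 1, 1, 1, 1, 1, 1]
}}

```text
time_s: 8.5
tcp_pos: [582.0, 16.6, 374.6]
eef_rot: [-2.001, 1.57, 3.001]
wrist_force: [0.3, 0.1, -0.7]
gripper_width: 0.478
```

```bash
python3 - <<'E'
from h import *
plan([582.6,16.8,300],16.5)
C=cam("wrist")
c=np.array([582.6,16.8]);a=np.radians(16.5);ux=np.array([np.cos(a),np.sin(a)]);uy=np.array([-ux[1],ux[0]])
im=C[0].copy()
for X,Y,z,col in((115,85,30,(0,0,255)),(111,81,4,(0,255,0)),(115,85,0,(255,0,0))):
    L=[[*(c+sx*X*ux+sy*Y*uy),z] for sx,sy in((1,1),(1,-1),(-.3,-1),(-.3,1))]
    cv2.polylines(im,[(proj(C,L)*8).round().astype(int)],True,col,1,cv2.LINE_AA,3)
cv2.imwrite("pics/w4.png",im)
E
```

```text
t 8.5 p [581.98  16.59 374.59] tool x [-7.e-04  1.e-04 -1.e+00] jaw deg -73.39 q6 1.207 w 0.47844849733314393 F [ 0.3  0.1 -0.7]
delta tool m [ 0.0746  0.0007 -0.    ] dist 0.0746 twist deg 0.11 alt -179.9
```

View pics/w4.png

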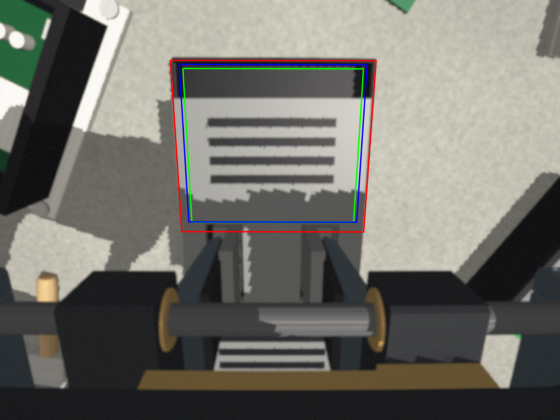

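The tray rim matches the overlay at (172..376, 60), so the cover is centred over it. I'll lower in steps and watch the force.

{"fn": "drive_tool", "kwargs": {
  "delta_pos": [
    [0.015, 0.0007, 0],
    [0.028, 0, 0],
    [0.03, 0, 0],
    [0.03, 0, 0],
    [0.02, 0, 0],
    [0.012, 0, 0],
    [0.006, 0, 0],
    [0, 0, 0]
  ],
  "twist": [0, 0, 0, 0, 0, 0, 0, 0],
  "grip": [1, 1, 1, 1, 1, 1, 1, 1]
}}

```text
time_s: 9.35
tcp_pos: [582.9, 16.8, 233.8]
eef_rot: [-1.929, 1.57, 3.072]
wrist_force: [0.7, -0.0, -0.9]
gripper_width: 0.479
```

{"fn": "drive_tool", "kwargs": {
  "delta_pos": [
    [0.001, 0, 0],
    [0.001, 0, 0],
    [0.001, 0, 0],
    [0.001, 0, 0],
    [0, 0, 0]
  ],
  "twist": [0, 0, 0, 0, 0],
  "grip": [1, 1, 1, 1, 1]
}}

```text
time_s: 9.85
tcp_pos: [582.8, 16.8, 230.1]
eef_rot: [1.606, 1.571, 0.324]
wrist_force: [1.0, 0.6, -0.7]
gripper_width: 0.483
```

{"fn": "drive_tool", "kwargs": {
  "delta_pos": [
    [0.001, 0, 0],
    [0.001, 0, 0],
    [0.001, 0, 0],
    [0, 0, 0]
  ],
  "twist": [0, 0, 0, 0],
  "grip": [1, 1, 1, 1]
}}

```text
time_s: 10.25
tcp_pos: [582.8, 16.8, 226.8]
eef_rot: [-2.023, 1.57, 2.978]
wrist_force: [-0.9, -0.1, -1.5]
gripper_width: 0.486
```

{"fn": "drive_tool", "kwargs": {
  "delta_pos": [
    [0.001, 0, 0],
    [0.001, 0, 0],
    [0, 0, 0]
  ],
  "twist": [0, 0, 0],
  "grip": [1, 1, 1]
}}

```text
time_s: 10.55
tcp_pos: [582.9, 16.8, 225.9]
eef_rot: [1.167, 1.57, -0.115]
wrist_force: [-4.7, -0.5, 16.4]
gripper_width: 0.488
```

Contact at TCP 226 with 16 N upward, so the skirt is on the tray floor. I'll release gently and then retreat.

{"fn": "drive_tool", "kwargs": {
  "delta_pos": [
    [-0.001, 0, 0],
    [0, 0, 0],
    [0, 0, 0],
    [0, 0, 0],
    [0, 0, 0],
    [0, 0, 0],
    [0, 0, 0],
    [0, 0, 0]
  ],
  "twist": [0, 0, 0, 0, 0, 0, 0, 0],
  "grip": [0.5, 0.4, 0.3, 0.2, 0.1, 0, 0, 0]
}}

```text
time_s: 11.35
tcp_pos: [582.8, 16.8, 226.0]
eef_rot: [-2.801, 1.571, 2.201]
wrist_force: [-0.3, 0.2, 0.1]
gripper_width: 1.0
```

{"fn": "drive_tool", "kwargs": {
  "delta_pos": [
    [-0.01, 0, 0],
    [-0.02, 0, 0],
    [-0.03, 0, 0],
    [-0.04, 0, 0],
    [-0.04, 0, 0],
    [-0.03, 0, 0],
    [-0.01, 0, 0],
    [0, 0, 0]
  ],
  "twist": [0, 0, 0, 0, 0, 0, 0, 0],
  "grip": [0, 0, 0, 0, 0, 0, 0, 0]
}}

```text
time_s: 12.15
tcp_pos: [582.9, 16.8, 407.9]
eef_rot: [1.2, 1.568, -0.082]
wrist_force: [-0.6, -0.7, -0.8]
gripper_width: 1.0
```

```bash
python3 - <<'E'
from h import *
plan([582.6,16.8,400],16.5)
C=cam("wrist")
c=np.array([582.6,16.8]);a=np.radians(16.5);ux=np.array([np.cos(a),np.sin(a)]);uy=np.array([-ux[1],ux[0]])
im=C[0].copy()
for X,Y,z,o,col in((115,85,30,0,(0,0,255)),(83,46,29,0,(0,255,0)),(20,3,61,29,(255,0,255)),(20,3,61,-29,(255,0,255))):
    L=[[*(c+sx*X*ux+(o+sy*Y)*uy),z] for sx,sy in((1,1),(1,-1),(-1,-1),(-1,1))]
    cv2.polylines(im,[(proj(C,L)*8).round().astype(int)],True,col,1,cv2.LINE_AA,3)
cv2.imwrite("pics/w5.png",im)
for n in("wrist","top"):
    if n=="top": cam(n)
    for t in("cover","screwdriver","brush","meter","heat_sink"): print(n,t,[(np.round(d["position"]),round(d["conf"],2)) for d in viewer.search_frame(n,t)][:3])
E
```

```text
t 12.15 p [582.91  16.79 407.85] tool x [ 3.1e-03 -3.0e-04 -1.0e+00] jaw deg -73.44 q6 1.208 w 0.9995469342606592 F [-0.6 -0.7 -0.8]
delta tool m [ 0.0079 -0.0003 -0.0001] dist 0.0079 twist deg 0.06 alt -179.9
wrist cover [(array([593.,  17.,  29.]), 0.94), (array([ 403., -139.,   26.]), 0.72)]
wrist screwdriver [(array([593.,  18.,  29.]), 0.29)]
wrist brush [(array([428., 212.,  11.]), 0.54)]
wrist meter []
wrist heat_sink []
top cover [(array([ 317., -142.,   24.]), 0.58)]
top screwdriver [(array([ 559., -268.,   91.]), 0.61)]
top brush []
top meter [(array([519., 495.,  35.]), 0.96)]
top heat_sink [(array([ 569., -532.,   28.]), 0.73)]
```

View pics/w5.png

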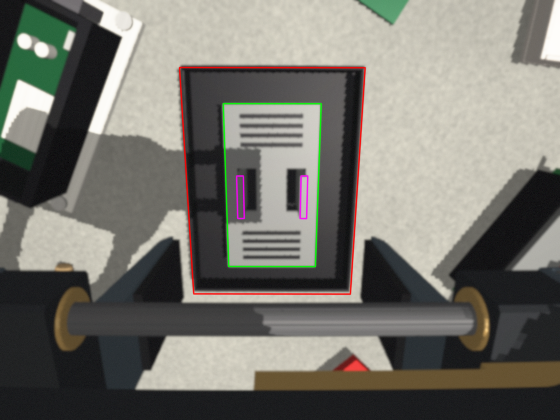

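The cover lies flat and centred in the tray. Its plate matches the overlay at (222–320, 104–267), and the tabs at (241,197) and (304,197) are at their rest positions. The gripper is clear, so I'm handing the job in.

```bash
python3 -c "
from h import *
print(order.close_job())"
```

```text
the job is handed in; nothing more can be done
None
```

I took the grey clip-on cover off the clamped unit, set it down in the empty tray and let go of it. The job was handed in at about 12 s of the 46 s allowed; handing in reports no verdict.

- **Removal:** I pressed both tabs together at 25–28 N and lifted the cover straight up. Pictures showed it in the jaws and the housing open. The jaws read about 44 mm, slightly under the 46 mm expected with both tabs fully in.
- **Placing:** The cover was lowered until the skirt touched the tray floor (16 N upward), then released and the arm backed away.
- **Last picture:** The plate matched a flat, centred cover within a few mm. Both tabs were upright at their rest positions, and the gripper was open and well clear.
- **Bystanders:** The heat sink was found within about 2 mm of its first reading. The meter and screwdriver showed in the last top picture, but I had no earlier fix to compare. The top camera missed the brush; the wrist camera found it at about (428, 212). The arm passed above everything and met no unexpected force.
- **Disagreement:** The tray outline from the scene camera was about 19 mm off the top camera's. I used the top camera's, and the wrist camera confirmed it. The detector did not find the placed cover in the top picture, but did find it in the wrist picture.

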